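# Reset the scroll saw's tripped overload in its recessed well

### The arm

A 7-joint arm with a two-finger parallel gripper is mounted at the origin on the work surface. World frame = base frame: x ahead of the robot, y to its left, z up, the work surface at z = 0. Lengths are in m, angles in rad, forces in N, time in s.
With the tool pointing down it reaches from about 0.4 to 0.875 m from the base axis. Payload 4.4 kg.
Tool frame: the origin (TCP) lies between the finger pads; the fingertips stand 11 mm ahead of it and the grasp point (between the pads) lies 8 mm behind it; z points along the fingers, y is the line along which they close (so a half turn about z gives the same grasp; the last joint's range is limited). The gripper opens to 85 mm and grips with 20 to 120 N. Pads are 22 mm wide; open, the fingers measure 114 mm over their backs; the gripper's body (76 mm by 85 mm) begins 54 mm behind the grasp point. The pads swing forward as they close: fully open they stand 13 mm farther back than shut.
Start: joints at [-0.066, 0.628, 0.038, 1.517, -0.027, 0.996, -0.02], TCP at [0.65, 0, 0.209] pointing down, gripper open.
Joint ranges: [-3.06, 3.06], [-0.37, 2.12], [-1.25, 1.32], [0.18, 2.47], [-1.1, 4.24], [0.23, 1.98], [-2.94, 2.94]. Speed limits (rad/s): [2.57, 2.57, 3.14, 3.14, 3.14, 3.14, 3.14].

### API

Orientations are given as a unit quaternion [x, y, z, w].
In Python, from bench import r gives the robot as it stands.
- The arm moves only by the tool send_rows, never from a script. Its argument "series" is a list of rows, each an object with "translation": the shift along the tool's x, y, z in units of 0.15 m (1.0 is 0.15 m), a list of three; "twist": the turn, a rotation vector about the tool's x, y, z in units of 60 degrees (1.0 is 60 degrees), a list of three; "hand": the closure, from 0 (fully open) to 1 (shut). In form: [{"translation": [x, y, z], "twist": [ax, ay, az], "hand": hand}, ...]. A call has 1 to 12 rows; each row is the pose to reach, as a shift and turn from the pose commanded when the call began, along the tool's axes at that moment; what a row does not reach only later rows make up. A row lasts 1/8 s, in which the tool goes at most 62.5 mm and 10.7 degrees, less where a joint would pass 70% of its speed; a pose out of reach is approached as far as the arm can. A call with a number of a shift or a turn outside -1 to 1 is refused whole. A call with a gripper value outside its range is refused whole. The fingers move at their own pace and stop on an object; "squeeze" is the grip in N (left out, the last holds). Time passes only in rows, so rows that repeat a pose let the fingers close. It gives the time, the measured TCP pose, the force, the opening and the grip force at its end, in the units of the state.
- r.observe(): the state, without advancing time (a new reading comes with each control period).
- r.get_image(name): name is "scene" or "side" or "wrist"; returns the picture (420x560x3 uint8, red, green, blue); there is no depth.
- r.calibration(name): a dict with "vfov" (degrees; the focal length in pixels is half the picture's height over the tangent of half this angle, whatever the lens; pixels are square), "cx", "cy" (the principal point, pixels), "extrinsics" (4x4, takes a point from camera to world coordinates). Camera axes: x right, y down, z forward; pixel columns grow to the right and rows downward; lengths in m; the calibration is good to about 2 mm. A picture is of the moment at which its call begins: read the wrist's pose just before it. calibration takes no time and is no camera call; for the wrist camera it gives the pose at the moment of the call.
- r.job_done(): hands the job in; it is judged then, once.
Trained networks look in the newest picture that a camera, given by its name, has taken for a name from the list of things; names that differ only in an ending like _2 or _b are one class to them, and where a whole thing is asked for, a point or a joint stands for the part that bears it (a point fixed in the world has none). Each returns a list of dicts, best first, with "p" (0 to 1); they miss things now and then, are a little off and sometimes report something else, mostly with a low value. They report only what shows in the picture. A call takes as long as a camera call.
- r.boxes_of(camera, query): "xyz" ([x, y, z] in m, in the coordinates of the camera as it stood for that picture, good to about 4 mm: the middle of the surface that is visible of it).
The state is a dict: "time": time; "joints": joint angles; "dq": joint speeds; "effort": joint torques, N m; "tcp_pos": TCP position; "ee_rot": TCP orientation; "contact_force": force on the tool from outside, world axes, zero at the start; "ft_torque": the same for the moment, N m; "grip_width": finger opening in m; "grasp_force": force on a finger pad.
Only numpy, scipy, OpenCV 4.12 (cv2) and the standard library are available. Lean on these libraries where they do the work, as an engineer would, in place of code of your own. Each camera call takes 0.05 s, during which the arm holds its last target. There are 200 camera calls.

### The job

The scroll saw's overload has tripped: with the fingertips, push the metal cover on its green switch box aside, reach down into the well beneath it and press the sunken reset key all the way in, let it spring back, then push the cover fully shut again and move clear. Do not press the raised start button at the other end of the box, do not lift the box or shove it out of place, and leave the glue bottle, the offcut and the screwdriver undisturbed.

Things in the scene. Friction and masses are not known exactly. Their poses are not given: they have to be found in the camera images.
- switchbox: Green switch box, 130 x 300 x 70 mm (x, y, z), 2.6 kg or so, standing loose on the bench on rubber feet; a sideways push of about 10 N or more may shift it. Origin: centre of its underside; z up, its long side along its own y. On its flat top (z = 70 mm) are the square well (centre at y = -90 mm), the sliding cover and the raised start button (y = +122 mm). Two steel guide strips, 6 mm wide and 5 mm high, run along y at x = -52 and +52 mm, from y = -140 to +60 mm.
- well_rim (a point): Centre of the mouth of the well, level with the box's top (70 mm above the bench). The well is a square hole 42 x 42 mm, sides parallel to the box's, with upright walls; its floor is 29 mm below the mouth and the key's top 18 mm below it. Fixed to the box; axes as the box's.
- reset_key_top (a point): Centre of the top face of the reset key: a black round key of 24 mm diameter in the middle of the well, its top 18 mm below the mouth when not pressed (52 mm above the bench).
- reset_key (a joint): How far the reset key is pressed down, 0 to 0.005 m; it springs back when let go. It starts to move at about 2 N and is fully in at about 5 N.
- cover_center (a point): Centre of the top face of the sliding cover: a flat aluminium block 90 x 80 mm (box's x, y) and 14 mm thick, from 1 to 15 mm above the box's top; this point is 85 mm above the bench. It is too broad to be grasped easily: it is pushed on its upright end faces, which lie 40 mm either side of this point along the box's y. Shut, its centre is over the well. Axes as the box's.
- cover (a joint): How far the cover has slid from shut towards the box's +y (towards the start button): 0 shut, 0.08 m fully open at its stop. The well is wholly uncovered from 0.061 m. It stays where it is left; sliding takes about 1.5 N.
- start_top (a point): Centre of the top face of the start button: a black round button of 32 mm diameter standing 12 mm proud of the box's top, at the +y end of the box. Not to be pressed.
- start_button (a joint): How far the start button is pressed, 0 to 0.006 m; it must stay unpressed.
- glue: White glue bottle, 56 mm across and 150 mm tall, loose, near the +y end of the box. Origin: centre of its underside.
- offcut: Wooden offcut 70 x 50 x 35 mm, loose, beyond the -y end of the box. Origin: centre of its underside.
- screwdriver: Screwdriver lying loose on the bench on the box's +x side, roughly parallel to the box. Origin: on its length, at its underside.

How it is judged:
On the way, in this order (a step that is already met when the one before it is completed fails the run):
1. the cover is pushed aside so that the well is uncovered (value of joint cover above 0.058 m), for 0.1 s.
2. the reset key is pressed in at the bottom of the well (value of joint reset_key above 0.0038 m), for 0.1 s.
3. the reset key is let go while the well is still open (value of joint reset_key below 0.0015 m and value of joint cover above 0.05 m), for 0.05 s.
At the end, for the whole second after the job is handed in: The cover is shut (within 6 mm of its stop over the well), the reset key has sprung back, the start button is unpressed, the switch box stands at rest and level within 30 mm of where it was, and the bystanders are within 20 mm of where they were (value of joint cover below 0.006 m and value of joint reset_key below 0.0015 m and linear speed of switchbox below 0.01 m/s and angle between switchbox's own z axis and vertical below 0.05 rad and distance of switchbox from where it was at the start of the episode below 0.03 m and value of joint start_button below 0.003 m and not (distance of any of glue, offcut, screwdriver from where it was at the start of the episode above 0.02 m)); the robot touches nothing.
It fails at once if the start button is pressed (value of joint start_button above 0.003 m).
It fails at once if the switch box is lifted, tipped or shoved more than 30 mm (height (world z) of switchbox above 0.012 m or angle between switchbox's own z axis and vertical above 0.1 rad or distance of switchbox from where it was at the start of the episode above 0.03 m).
It fails at once if the glue bottle, offcut or screwdriver is moved more than 20 mm (distance of any of glue, offcut, screwdriver from where it was at the start of the episode above 0.02 m).
It also fails if it takes over 54 s, if anything falls off the work surface, if the arm or the gripper's body presses on something with over 40 N, if the wrist force passes 120 N, or if a joint passes its speed limit or range.

## Working session

There is one attempt and no reset: what is moved stays moved. The work goes in short steps, Python scripts to look and compute and a tool call to move; the robot and the scene stay as the last step left them, time stands still between calls to the robot, and variables do not carry over. Pictures are saved under pics/ and viewed, at most 12 in all, crops included, and the job is handed in when it is done.

Besides the shell and the picture viewer there is one more tool, called after "Request:" as name(argument=value, ...) on one line, values as JSON. send_rows: Moves the arm, as the interface text tells. Shifts and turns lie within -1 to 1; 1 stands for 0.15 m of shift or 60 degrees of turn. Its arguments: {"type":"object","properties":{"series":{"type":"array","items":{"type":"object","properties":{"translation":{"type":"array","items":{"type":"number","minimum":-1,"maximum":1}},"twist":{"type":"array","items":{"type":"number","minimum":-1,"maximum":1}},"hand":{"type":"number"}}}},"squeeze":{"type":"number"}},"required":["series"]}

```bash
mkdir -p pics
cat > h.py <<'E'
from bench import r
import numpy as np, cv2
def look(cam,qs):
    im=r.get_image(cam); c=r.calibration(cam); E=np.array(c["extrinsics"]); out={}
    for q in qs:
        L=r.boxes_of(cam,q)
        out[q]=[(np.round((E@np.r_[d["xyz"],1])[:3],4).tolist(),round(d["p"],2)) for d in L[:2]]
    return im,c,out
def px(c,p):
    f=210/np.tan(np.radians(c["vfov"])/2); q=np.linalg.inv(np.array(c["extrinsics"]))@np.r_[p,1]
    return np.array([c["cx"]+f*q[0]/q[2],c["cy"]+f*q[1]/q[2]])
E
python3 - <<'E'
from h import *
s=r.observe(); print(s)
ims=[]
for cam in["scene","side","wrist"]:
    im,c,o=look(cam,["switchbox","cover_center","start_top","well_rim","glue","offcut","screwdriver"])
    print(cam,{k:c[k] for k in("vfov","cx","cy")},np.round(c["extrinsics"],3).tolist())
    for k in o: print(k,o[k])
    cv2.imwrite(f"pics/{cam}0.png",im[...,::-1])
E
```

```text
{'time': 0.0, 'joints': array([-0.06577567,  0.62934153,  0.03841513,  1.51839228, -0.02699516,
        0.99627029, -0.0199614 ]), 'dq': array([-0.00147601, -0.00019822,  0.0010586 ,  0.00012414, -0.00168023,
        0.00027674,  0.0020248 ]), 'effort': array([-1.11932164e-03, -5.63405585e+01,  1.22606792e+00, -1.93450052e+01,
        1.09587883e-02,  1.05136272e-02, -8.84369996e-06]), 'tcp_pos': array([6.49329568e-01, 2.67135148e-05, 2.08483838e-01]), 'ee_rot': array([ 7.07093012e-01,  7.07119916e-01, -6.74448238e-04, -6.64975313e-04]), 'contact_force': array([-0.73032523,  0.56021877, -0.23265956]), 'ft_torque': array([-0.00322769,  0.03574522,  0.06200324]), 'grasp_force': 0.0, 'grip_width': 0.08525891206223829}
scene {'vfov': 56.86951563414677, 'cx': 277.2268305465279, 'cy': 213.06343801704034} [[-0.286, 0.622, -0.729, 1.22], [0.958, 0.191, -0.214, 0.211], [0.006, -0.759, -0.651, 0.623], [0.0, 0.0, 0.0, 1.0]]
switchbox [([0.5635, 0.0464, 0.0737], 0.87)]
cover_center [([0.5146, -0.044, 0.0852], 0.63)]
start_top [([0.5681, 0.1426, 0.0804], 0.42)]
well_rim [([0.5617, 0.0466, 0.0701]
[... 440 characters left out ...]
([0.4976, -0.0548, 0.0854], 0.98)]
start_top []
well_rim [([0.5196, -0.0224, 0.0713], 0.88)]
glue [([0.5816, 0.2485, 0.0808], 0.58)]
offcut [([0.46, -0.2506, 0.0374], 0.62)]
screwdriver [([0.6328, -0.1134, 0.0253], 0.89)]
wrist {'vfov': 59.20275444961877, 'cx': 277.48634921315426, 'cy': 209.16242326404105} [[1.0, -0.0, -0.002, 0.65], [-0.001, -0.966, -0.259, 0.064], [-0.001, 0.259, -0.966, 0.374], [0.0, 0.0, 0.0, 1.0]]
switchbox [([0.5346, 0.0456, 0.0693], 0.94)]
cover_center [([0.4973, -0.0436, 0.0792], 0.56)]
start_top [([0.5656, 0.1344, 0.0786], 0.91)]
well_rim [([0.5308, 0.0434, 0.0761], 0.67)]
glue []
offcut [([0.532, 0.044, 0.0744], 0.47)]
screwdriver [([0.633, -0.1011, 0.0236], 0.92)]
```

View pics/scene0.png

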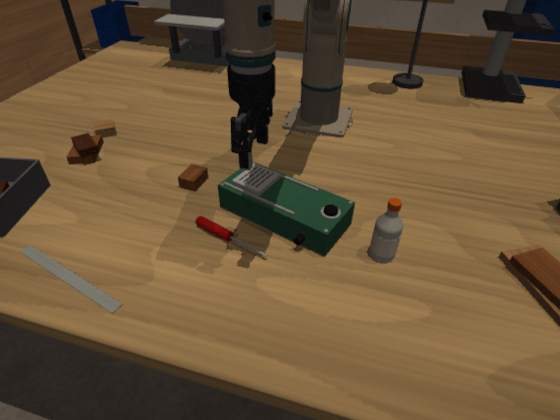

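View pics/side0.png

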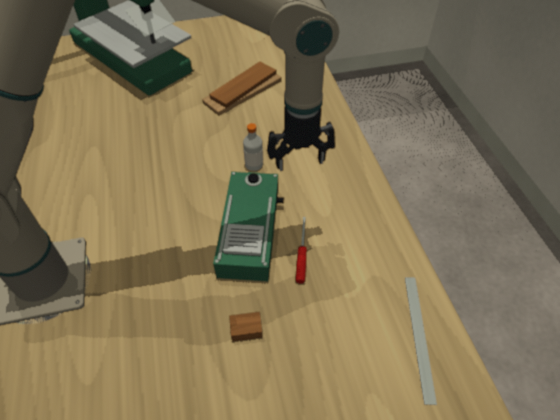

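View pics/wrist0.png

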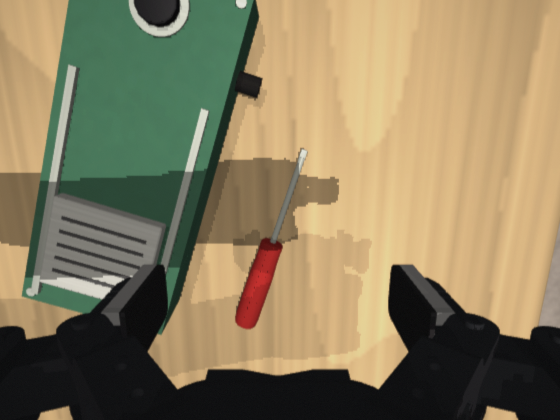

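The scene and side pictures show the box turned clockwise, with the cover at its near −y end. In the wrist picture the strip ends are at (72,67) and (206,110), and the box's −y corners are at (24,297) and (163,333).

```bash
cat >> h.py <<'E'
def ray(c,u,v,z):
    f=210/np.tan(np.radians(c["vfov"])/2); E=np.array(c["extrinsics"])
    d=E[:3,:3]@np.array([(u-c["cx"])/f,(v-c["cy"])/f,1]); o=E[:3,3]
    return o+d*(z-o[2])/d[2]
def fit(P,B):
    # 2D rigid: world = R B + t
    P=np.array(P)[:,:2];B=np.array(B,float);a=P-P.mean(0);b=B-B.mean(0)
    th=np.arctan2((b[:,0]*a[:,1]-b[:,1]*a[:,0]).sum(),(a*b).sum())
    R=np.array([[np.cos(th),-np.sin(th)],[np.sin(th),np.cos(th)]]);t=P.mean(0)-R@B.mean(0)
    return th,R,t,np.linalg.norm(P-(B@R.T+t),axis=1)
E
python3 - <<'E'
from h import *
c=r.calibration("wrist")
pts=[(72,67,.075,-.052,.06),(206,110,.075,.052,.06),(24,297,.07,-.065,-.15),(163,333,.07,.065,-.15),(156,3,.082,0,.122)]
P=[ray(c,u,v,z) for u,v,z,_,_ in pts]
th,R,t,res=fit(P,[p[3:] for p in pts]); print(np.degrees(th),t,res)
for y in(-.15,-.13,-.09,.03): print(y,R@[0,y]+t)
E
```

```text
-17.639460302114923 [0.52572041 0.0233387 ] [0.00094483 0.00039504 0.00024724 0.00210235 0.00162367]
-0.15 [ 0.48026647 -0.11960863]
-0.13 [ 0.48632699 -0.10054898]
-0.09 [ 0.49844804 -0.0624297 ]
0.03 [0.5348112  0.05192817]
```

Request:
send_rows(series=[{"translation": [-0.53,-0.93,0],"twist": [0,0,0.294],"hand": 1},{"translation": [-0.53,-0.93,0],"twist": [0,0,0.294],"hand": 1},{"translation": [-0.53,-0.93,0],"twist": [0,0,0.294],"hand": 1},{"translation": [-0.53,-0.93,0],"twist": [0,0,0.294],"hand": 1},{"translation": [-0.53,-0.93,0],"twist": [0,0,0.294],"hand": 1},{"translation": [-0.53,-0.93,0],"twist": [0,0,0.294],"hand": 1},{"translation": [-0.53,-0.93,0],"twist": [0,0,0.294],"hand": 1}])

```text
time: 2.08
tcp_pos: [0.5112, -0.0788, 0.2092]
ee_rot: [0.807, 0.591, 0.0, -0.0]
contact_force: [0.5, 0.2, 1.0]
grip_width: 0.0001
grasp_force: 0.0
```

```bash
cat >> h.py <<'E'
th=np.radians(-17.64);R=np.array([[np.cos(th),-np.sin(th)],[np.sin(th),np.cos(th)]]);T=np.array([.52572,.02334])
def box():
    s=r.observe(); p=s["tcp_pos"]; b=R.T@(p[:2]-T)
    print("t",round(s["time"],2),"box xy",b.round(4),"z",p[2].round(4),"F",s["contact_force"].round(2),"w",round(s["grip_width"],4),"q",s["ee_rot"].round(4))
    return b,p[2]
E
python3 - <<'E'
from h import *
box()
im,c,o=look("wrist",["cover_center","start_top"]); print(o); cv2.imwrite("pics/wrist1.png",im[...,::-1])
for x,y,z in[(-.045,-.05,.085),(.045,-.05,.085),(-.052,.06,.075),(.052,.06,.075)]: print(x,y,px(c,np.r_[R@[x,y]+T,z]).round())
E
```

```text
t 2.08 box xy [ 0.0171 -0.1018] z 0.2092 F [0.49 0.23 0.98] w 0.0001 q [ 8.068e-01  5.908e-01  1.000e-04 -0.000e+00]
{'cover_center': [([0.4973, -0.0529, 0.0812], 0.88), ([0.5079, -0.015, 0.0698], 0.59)], 'start_top': []}
-0.045 -0.05 [197. 127.]
0.045 -0.05 [314. 127.]
-0.052 0.06 [181. -32.]
0.052 0.06 [327. -32.]
```

View pics/wrist1.png

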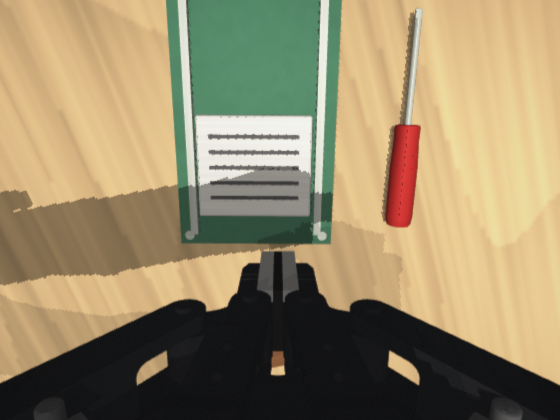

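The cover's +y corners are at (195,115) and (312,115), its −y corners at (200,216) and (309,216), and the box end is at (182,243)–(331,243). I'll convert these to box coordinates.

Run:
```python
from h import *
c=r.calibration("wrist")
for u,v,z in[(195,115,.085),(312,115,.085),(200,216,.085),(309,216,.085),(182,243,.07),(331,243,.07)]:
    print(u,v,(R.T@(ray(c,u,v,z)[:2]-T)).round(4))
im=r.get_image("side");cc=r.calibration("side")
# box-edge check
for x,y in[(-.065,-.15),(.065,-.15),(-.065,.15),(.065,.15)]: print("side",px(cc,np.r_[R@[x,y]+T,.07]).round())
```

```text
195 115 [-0.0458 -0.0416]
312 115 [ 0.0428 -0.0416]
200 216 [-0.0464 -0.1213]
309 216 [ 0.0423 -0.1212]
182 243 [-0.0668 -0.1501]
331 243 [ 0.0633 -0.1501]
side [214. 264.]
side [269. 267.]
side [231. 171.]
side [278. 174.]
```

Request:
send_rows(series=[{"translation": [-0.3,-0.12,0],"twist": [0,0,0],"hand": 1},{"translation": [-0.3,-0.12,0.3],"twist": [0,0,0],"hand": 1},{"translation": [-0.3,-0.12,0.6],"twist": [0,0,0],"hand": 1},{"translation": [-0.3,-0.12,0.8],"twist": [0,0,0],"hand": 1},{"translation": [-0.3,-0.12,0.8],"twist": [0,0,0],"hand": 1},{"translation": [-0.3,-0.12,0.8],"twist": [0,0,0],"hand": 1}])

```text
time: 3.02
tcp_pos: [0.4806, -0.1171, 0.0903]
ee_rot: [0.807, 0.59, 0.0, 0.001]
contact_force: [0.3, -0.2, -0.2]
grip_width: -0.0001
grasp_force: 0.0
```

Run:
```python
from h import *
box()
im=r.get_image("wrist"); cv2.imwrite("pics/wrist2.png",im[...,::-1])
```

```text
t 3.02 box xy [-0.0005 -0.1476] z 0.0903 F [ 0.26 -0.21 -0.19] w -0.0001 q [8.072e-01 5.903e-01 5.000e-04 6.000e-04]
```

View pics/wrist2.png

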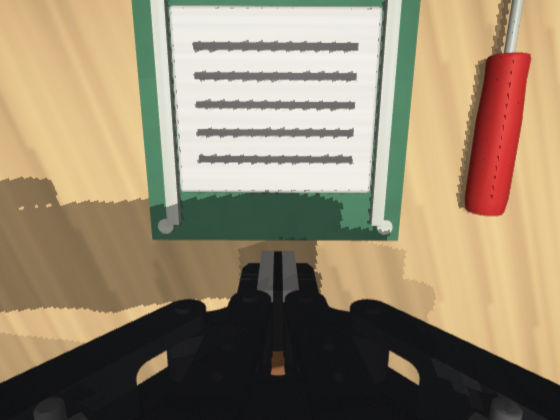

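The picture shows the cover's end face at row 192, the box end at row 240, and the finger pads at (260–297, 251–294). I'll check where the tip should project.

Run:
```python
from h import *
s=r.observe();c=r.calibration("wrist")
from scipy.spatial.transform import Rotation as Ro
M=Ro.from_quat(s["ee_rot"]).as_matrix()
for d in[(0,0,.011),(.011,0,.011),(-.011,0,.011),(.011,0,0),(.011,0,-.02),(.011,0,-.03),(0,.0145,.011)]: print(d,px(c,s["tcp_pos"]+M@np.array(d)).round())
print(R.T@(np.array(c["extrinsics"])[:2,3]-T),c["extrinsics"][2][3])
for v in(192,):print(R.T@(ray(c,270,v,.085)[:2]-T))
for v in(240,):print(R.T@(ray(c,270,v,.07)[:2]-T))
```

```text
(0, 0, 0.011) [277. 242.]
(0.011, 0, 0.011) [277. 221.]
(-0.011, 0, 0.011) [277. 262.]
(0.011, 0, 0) [277. 228.]
(0.011, 0, -0.02) [277. 243.]
(0.011, 0, -0.03) [277. 252.]
(0, 0.0145, 0.011) [306. 242.]
[-0.00029457 -0.08310376] 0.2553524261803003
[-0.00364932 -0.12046015]
[-0.00410063 -0.14981844]
```

Run:
```python
from h import *
from scipy.spatial.transform import Rotation as Ro
s=r.observe();M=Ro.from_quat(s["ee_rot"]).as_matrix();tiles=[]
for cam in("scene","side"):
    im=r.get_image(cam)[...,::-1];c=r.calibration(cam)
    P=[px(c,s["tcp_pos"]+M@np.array(d)) for d in[(.011,0,.011),(-.011,0,.011),(0,0,.011),(0,0,-.065)]]
    u,v=P[2].astype(int); k=im[v-45:v+35,u-40:u+40]; k=cv2.resize(k,None,fx=5,fy=5,interpolation=cv2.INTER_CUBIC)
    for p in P: cv2.circle(k,tuple(((p-[u-40,v-45])*5).astype(int).tolist()),3,(0,0,255),-1)
    tiles.append(k)
cv2.imwrite("pics/tip.png",np.hstack(tiles))
```

```text
(no output)
```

View pics/tip.png

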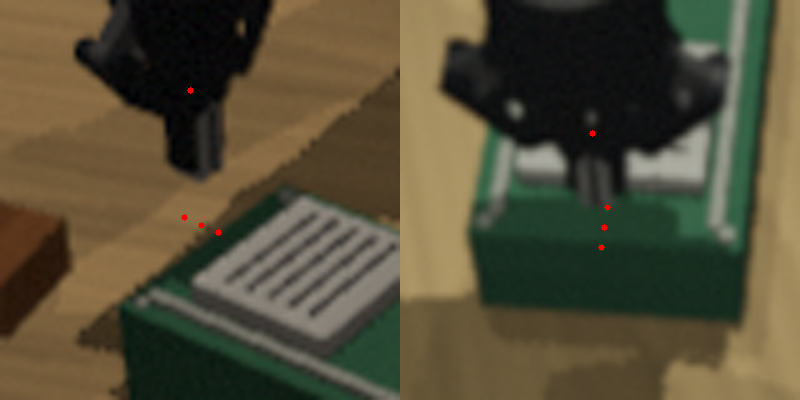

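The pictures put the visible fingertips (about (200,180) in the left crop) higher than the stated tip. I'll test this by pushing gently forward 30 mm.

Request:
send_rows(series=[{"translation": [0.05,0,0],"twist": [0,0,0],"hand": 1},{"translation": [0.1,0,0],"twist": [0,0,0],"hand": 1},{"translation": [0.15,0,0],"twist": [0,0,0],"hand": 1},{"translation": [0.2,0,0],"twist": [0,0,0],"hand": 1},{"translation": [0.2,0,0],"twist": [0,0,0],"hand": 1}])

```text
time: 3.8
tcp_pos: [0.489, -0.0874, 0.0893]
ee_rot: [0.807, 0.591, 0.0, -0.0]
contact_force: [-0.3, -0.2, 0.1]
grip_width: -0.0
grasp_force: 0.0
```

```bash
cat >> h.py <<'E'
def faces(im,c):
    "box-y of cover's end faces and box end from brightness along box lines x=+-0.035"
    out=[]
    for x in(-.035,.035):
        ys=np.arange(-.15,.10,.001); P=np.array([px(c,np.r_[R@[x,y]+T,.085]) for y in ys])
        g=im.astype(float); sat=g.max(2)-g.min(2)
        v=[(sat[int(b),int(a)] if 0<=a<560 and 0<=b<420 else np.nan) for a,b in P]
        m=ys[np.array([k<22 for k in v])]; out.append((m.min(),m.max()) if len(m) else None)
    return out
E
python3 - <<'E'
from h import *
box()
im=r.get_image("wrist"); c=r.calibration("wrist"); print(faces(im,c))
cv2.imwrite("pics/wrist3.png",im[...,::-1])
E
```

```text
t 3.8 box xy [-0.0014 -0.1166] z 0.0893 F [-0.34 -0.2   0.07] w -0.0 q [ 8.067e-01  5.909e-01  1.000e-04 -1.000e-04]
[(np.float64(-0.142), np.float64(-0.0419999999999999)), (np.float64(-0.12099999999999997), np.float64(-0.0419999999999999))]
```

View pics/wrist3.png

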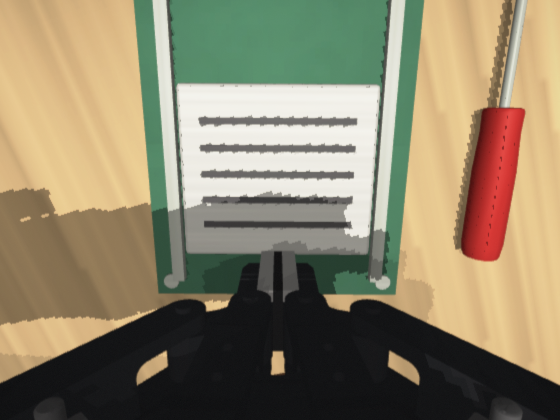

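The cover hasn't moved: its front edge is at row 85, still y = −42 mm, and the force is zero. I'll triangulate the real tip from the two earlier crops, at (195,177) on the left and (200,204) on the right.

Run:
```python
from h import *
from scipy.spatial.transform import Rotation as Ro
from scipy.optimize import least_squares
M=Ro.from_quat([.8072,.5903,.0005,.0006]).as_matrix(); p=np.array([.4806,-.1171,.0903])
obs=[]
for cam,k in(("scene",(195,177)),("side",(200,204))):
    c=r.calibration(cam);u,v=px(c,p+M@[0,0,.011]).astype(int);obs.append((c,np.array([u-40+k[0]/5,v-45+k[1]/5])))
c=r.calibration("wrist")
f=lambda q:np.r_[px(obs[0][0],q)-obs[0][1],px(obs[1][0],q)-obs[1][1]]
s=least_squares(f,p); print("tip in tool frame",M.T@(s.x-p),s.fun)
```

```text
tip in tool frame [-0.0032774  -0.00039208 -0.01520283] [-0.33246911  0.22572036 -0.27751623 -0.25042635]
```

The real tip is about 15 mm behind the TCP, not 11 mm ahead. I'll back off, descend gently onto the box's end strip, and feel for the height.

Request:
send_rows(series=[{"translation": [-0.133,0,0],"twist": [0,0,0],"hand": 1},{"translation": [-0.133,0,0.06],"twist": [0,0,0],"hand": 1},{"translation": [-0.133,0,0.12],"twist": [0,0,0],"hand": 1},{"translation": [-0.133,0,0.14],"twist": [0,0,0],"hand": 1},{"translation": [-0.133,0,0.14],"twist": [0,0,0],"hand": 1}])

```text
time: 4.47
tcp_pos: [0.4826, -0.1067, 0.0679]
ee_rot: [0.807, 0.591, -0.0, -0.0]
contact_force: [1.1, -0.7, 0.2]
grip_width: -0.0002
grasp_force: 0.0
```

Run:
```python
from h import *
box()
```

```text
t 4.47 box xy [-0.0017 -0.137 ] z 0.0679 F [ 1.07 -0.72  0.24] w -0.0002 q [ 8.070e-01  5.906e-01 -2.000e-04 -4.000e-04]
```

Request:
send_rows(series=[{"translation": [0,0,0.015],"twist": [0,0,0],"hand": 1},{"translation": [0,0,0.03],"twist": [0,0,0],"hand": 1},{"translation": [0,0,0.045],"twist": [0,0,0],"hand": 1},{"translation": [0,0,0.045],"twist": [0,0,0],"hand": 1}])

```text
time: 4.97
tcp_pos: [0.4826, -0.1073, 0.0615]
ee_rot: [0.807, 0.59, -0.0, -0.0]
contact_force: [0.4, -0.2, 0.2]
grip_width: -0.0002
grasp_force: 0.0
```

Request:
send_rows(series=[{"translation": [0,0,0.01],"twist": [0,0,0],"hand": 1},{"translation": [0,0,0.02],"twist": [0,0,0],"hand": 1},{"translation": [0,0,0.02],"twist": [0,0,0],"hand": 1}])

```text
time: 5.35
tcp_pos: [0.4827, -0.1073, 0.0586]
ee_rot: [0.807, 0.59, -0.0, -0.0]
contact_force: [0.8, 0.4, -0.6]
grip_width: 0.0002
grasp_force: 0.0
```

Run:
```python
from h import *
from scipy.spatial.transform import Rotation as Ro
s=r.observe();box();M=Ro.from_quat(s["ee_rot"]).as_matrix();tiles=[]
for cam in("scene","side"):
    im=r.get_image(cam)[...,::-1];c=r.calibration(cam)
    u,v=px(c,s["tcp_pos"]+M@[0,0,-.015]).astype(int); k=im[v-40:v+40,u-40:u+40]; k=cv2.resize(k,None,fx=5,fy=5,interpolation=cv2.INTER_CUBIC)
    print(u-40,v-40);tiles.append(cv2.convertScaleAbs(k,alpha=1.8,beta=10))
cv2.imwrite("pics/tip2.png",np.hstack(tiles))
```

```text
t 5.35 box xy [-0.0014 -0.1376] z 0.0586 F [ 0.82  0.36 -0.59] w 0.0002 q [ 8.072e-01  5.903e-01 -1.000e-04 -1.000e-04]
197 132
201 220
```

View pics/tip2.png

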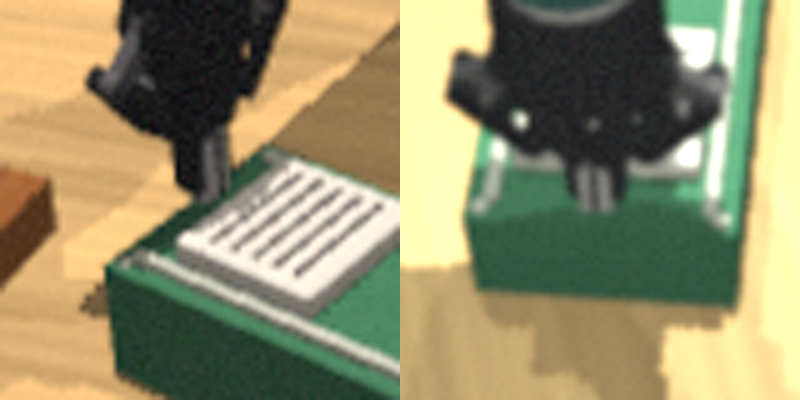

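The tip sits just above the box top and below the cover's top edge, behind its end face. Pushing now.

Request:
send_rows(series=[{"translation": [0.05,0,0],"twist": [0,0,0],"hand": 1},{"translation": [0.1,0,0],"twist": [0,0,0],"hand": 1},{"translation": [0.15,0,0],"twist": [0,0,0],"hand": 1},{"translation": [0.2,0,0],"twist": [0,0,0],"hand": 1},{"translation": [0.25,0,0],"twist": [0,0,0],"hand": 1},{"translation": [0.3,0,0],"twist": [0,0,0],"hand": 1},{"translation": [0.3,0,0],"twist": [0,0,0],"hand": 1}])

```text
time: 6.32
tcp_pos: [0.4967, -0.0632, 0.0586]
ee_rot: [0.807, 0.591, 0.0, -0.0]
contact_force: [0.2, 0.5, -0.9]
grip_width: -0.0001
grasp_force: 0.0
```

Run:
```python
from h import *
box()
im=r.get_image("wrist"); c=r.calibration("wrist"); print(faces(im,c))
```

```text
t 6.33 box xy [-0.0015 -0.0913] z 0.0586 F [ 0.25  0.53 -0.89] w -0.0001 q [ 8.067e-01  5.909e-01  3.000e-04 -3.000e-04]
[(np.float64(-0.15), np.float64(-0.001999999999999863)), (np.float64(-0.15), np.float64(-0.001999999999999863))]
```

Request:
send_rows(series=[{"translation": [0.06,0,0],"twist": [0,0,0],"hand": 1},{"translation": [0.12,0,0],"twist": [0,0,0],"hand": 1},{"translation": [0.17,0,0],"twist": [0,0,0],"hand": 1},{"translation": [0.17,0,0],"twist": [0,0,0],"hand": 1},{"translation": [0.17,0,0],"twist": [0,0,0],"hand": 1},{"translation": [0.1,0,-0.3],"twist": [0,0,0],"hand": 1},{"translation": [-0.18,0,-0.5],"twist": [0,0,0],"hand": 1},{"translation": [-0.2,0,-0.5],"twist": [0,0,0],"hand": 1},{"translation": [-0.2,0,-0.5],"twist": [0,0,0],"hand": 1}])

```text
time: 7.5
tcp_pos: [0.4872, -0.0929, 0.1336]
ee_rot: [0.807, 0.59, 0.0, -0.0]
contact_force: [-0.7, 1.0, -0.3]
grip_width: 0.0
grasp_force: 0.0
```

Run:
```python
from h import *
box()
im,c,o=look("wrist",["cover_center","reset_key_top","well_rim"]); print(faces(im,c)); print({k:[(( R.T@(np.array(a[:2])-T)).round(4),a[2],p) for a,p in v] for k,v in o.items()})
cv2.imwrite("pics/wrist4.png",im[...,::-1])
```

```text
t 7.5 box xy [-0.0015 -0.1224] z 0.1336 F [-0.67  1.03 -0.32] w 0.0 q [ 8.074e-01  5.900e-01  2.000e-04 -2.000e-04]
[(np.float64(-0.05499999999999991), np.float64(-0.002999999999999864)), (np.float64(-0.05499999999999991), np.float64(-0.002999999999999864))]
{'cover_center': [(array([-0.0021, -0.0274]), 0.0789, 0.6)], 'reset_key_top': [(array([-0.0016, -0.0893]), 0.0477, 0.6)], 'well_rim': [(array([-0.0078, -0.0642]), 0.0725, 0.77)]}
```

View pics/wrist4.png

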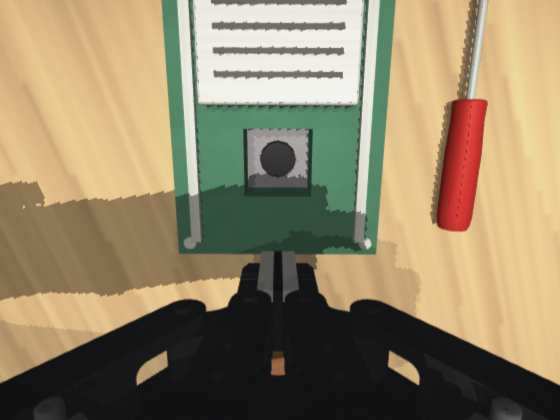

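The well is at (245–311, 129–195) with the key at (278,159), and the cover's edge is at row 104, which puts it about 74 mm open. Going over the key and down.

Request:
send_rows(series=[{"translation": [0.216,0,0],"twist": [0,0,0],"hand": 1},{"translation": [0.216,0,0],"twist": [0,0,0],"hand": 1},{"translation": [0.216,0,0.2],"twist": [0,0,0],"hand": 1},{"translation": [0.216,0,0.4],"twist": [0,0,0],"hand": 1},{"translation": [0.216,0,0.53],"twist": [0,0,0],"hand": 1},{"translation": [0.216,0,0.58],"twist": [0,0,0],"hand": 1},{"translation": [0.216,0,0.6],"twist": [0,0,0],"hand": 1},{"translation": [0.216,0,0.6],"twist": [0,0,0],"hand": 1}])

```text
time: 8.7
tcp_pos: [0.4975, -0.0623, 0.044]
ee_rot: [0.807, 0.59, 0.0, 0.0]
contact_force: [-0.3, 0.1, 0.4]
grip_width: -0.0003
grasp_force: 0.0
```

Run:
```python
from h import *
box()
```

```text
t 8.7 box xy [-0.001  -0.0901] z 0.044 F [-0.26  0.09  0.38] w -0.0003 q [8.072e-01 5.903e-01 2.000e-04 2.000e-04]
```

Free so far. Stepping down 1.5 mm at a time.

Request:
send_rows(series=[{"translation": [0,0,0.02],"twist": [0,0,0],"hand": 1},{"translation": [0,0,0.04],"twist": [0,0,0],"hand": 1},{"translation": [0,0,0.05],"twist": [0,0,0],"hand": 1},{"translation": [0,0,0.05],"twist": [0,0,0],"hand": 1}])

```text
time: 9.2
tcp_pos: [0.497, -0.0622, 0.0361]
ee_rot: [0.807, 0.59, -0.0, -0.0]
contact_force: [-0.4, 1.5, 0.1]
grip_width: -0.0002
grasp_force: 0.0
```

Request:
send_rows(series=[{"translation": [0,0,0.01],"twist": [0,0,0],"hand": 1},{"translation": [0,0,0.02],"twist": [0,0,0],"hand": 1},{"translation": [0,0,0.02],"twist": [0,0,0],"hand": 1}])

```text
time: 9.57
tcp_pos: [0.497, -0.0621, 0.033]
ee_rot: [0.807, 0.59, -0.0, -0.0]
contact_force: [-0.7, 0.5, 0.0]
grip_width: 0.0001
grasp_force: 0.0
```

Request:
send_rows(series=[{"translation": [0,0,0.01],"twist": [0,0,0],"hand": 1},{"translation": [0,0,0.02],"twist": [0,0,0],"hand": 1},{"translation": [0,0,0.02],"twist": [0,0,0],"hand": 1}])

```text
time: 9.95
tcp_pos: [0.4972, -0.0621, 0.0302]
ee_rot: [0.807, 0.59, 0.0, -0.0]
contact_force: [0.3, 0.3, 1.7]
grip_width: -0.0003
grasp_force: 0.9
```

Request:
send_rows(series=[{"translation": [0,0,0.01],"twist": [0,0,0],"hand": 1},{"translation": [0,0,0.015],"twist": [0,0,0],"hand": 1},{"translation": [0,0,0.015],"twist": [0,0,0],"hand": 1}])

```text
time: 10.32
tcp_pos: [0.4972, -0.0621, 0.028]
ee_rot: [0.807, 0.59, 0.0, 0.0]
contact_force: [-1.1, 0.2, 4.1]
grip_width: -0.0003
grasp_force: 1.5
```

The key is moving: 1.7 N, then 4.1 N. A bit more.

Request:
send_rows(series=[{"translation": [0,0,0.01],"twist": [0,0,0],"hand": 1},{"translation": [0,0,0.015],"twist": [0,0,0],"hand": 1},{"translation": [0,0,0.015],"twist": [0,0,0],"hand": 1}])

```text
time: 10.7
tcp_pos: [0.4972, -0.0621, 0.0257]
ee_rot: [0.807, 0.59, 0.0, 0.0]
contact_force: [0.8, -0.2, 4.7]
grip_width: -0.0
grasp_force: 2.2
```

Request:
send_rows(series=[{"translation": [0,0,0.006],"twist": [0,0,0],"hand": 1},{"translation": [0,0,0.012],"twist": [0,0,0],"hand": 1},{"translation": [0,0,0.012],"twist": [0,0,0],"hand": 1}])

```text
time: 11.08
tcp_pos: [0.4972, -0.0622, 0.025]
ee_rot: [0.807, 0.59, 0.0, 0.0]
contact_force: [-2.6, 0.4, 16.9]
grip_width: -0.0002
grasp_force: 8.3
```

The key bottomed at 16.9 N, and that also fixes the tip at 22 mm behind the TCP. Lifting out, then over to the cover's +y side.

Request:
send_rows(series=[{"translation": [0,0,-0.1],"twist": [0,0,0],"hand": 1},{"translation": [0,0,-0.4],"twist": [0,0,0],"hand": 1},{"translation": [0,0,-0.64],"twist": [0,0,0],"hand": 1},{"translation": [0.4,0,-0.64],"twist": [0,0,0],"hand": 1},{"translation": [0.8,0,-0.64],"twist": [0,0,0],"hand": 1},{"translation": [0.93,0,-0.64],"twist": [0,0,0],"hand": 1},{"translation": [0.93,0,-0.64],"twist": [0,0,0],"hand": 1},{"translation": [0.93,0,-0.64],"twist": [0,0,0],"hand": 1}])

```text
time: 12.08
tcp_pos: [0.5387, 0.0683, 0.1197]
ee_rot: [0.808, 0.589, -0.001, 0.0]
contact_force: [-0.3, -0.8, 0.4]
grip_width: -0.0002
grasp_force: 0.0
```

Run:
```python
from h import *
box()
tl=[]
for cam in("scene","side"):
    im=r.get_image(cam)[...,::-1];c=r.calibration(cam)
    u,v=px(c,np.r_[R@[0,.04]+T,.08]).astype(int); tl.append(cv2.resize(im[v-60:v+60,u-50:u+50],(400,480),interpolation=cv2.INTER_CUBIC))
    for y in(-.056,.024): print(cam,(px(c,np.r_[R@[.045,y]+T,.085])-[u-50,v-60])*4)
cv2.imwrite("pics/pre.png",np.hstack(tl))
```

```text
t 12.07 box xy [-0.0013  0.0468] z 0.1197 F [-0.28 -0.81  0.42] w -0.0002 q [ 8.079e-01  5.893e-01 -9.000e-04  3.000e-04]
scene [ 18.60836352 216.00957386]
scene [134.27002422 265.82160578]
side [255.83726218 362.57606303]
side [267.61766673 261.36709578]
```

View pics/pre.png

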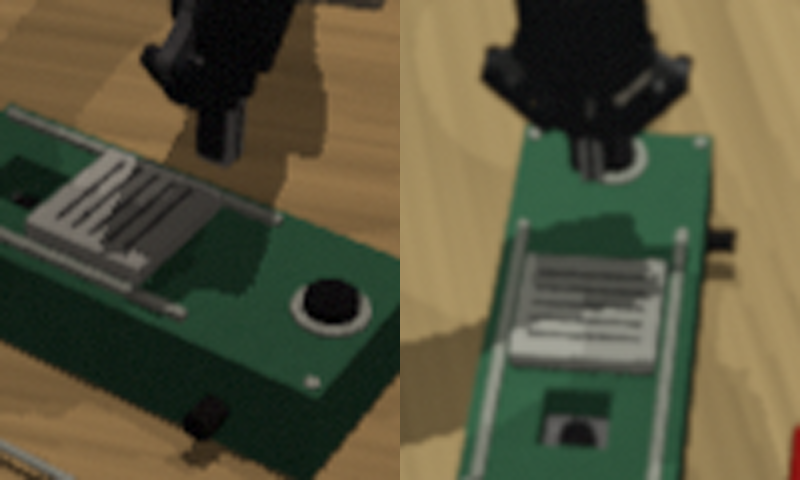

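The picture shows the finger on the +y side of the cover and clear of the start button; the predicted cover edges match. Descending and pushing back.

Request:
send_rows(series=[{"translation": [0,0,0.25],"twist": [0,0,0],"hand": 1},{"translation": [0,0,0.43],"twist": [0,0,0],"hand": 1},{"translation": [0,0,0.43],"twist": [0,0,0],"hand": 1},{"translation": [-0.06,0,0.43],"twist": [0,0,0],"hand": 1},{"translation": [-0.12,0,0.43],"twist": [0,0,0],"hand": 1},{"translation": [-0.18,0,0.43],"twist": [0,0,0],"hand": 1},{"translation": [-0.24,0,0.43],"twist": [0,0,0],"hand": 1},{"translation": [-0.3,0,0.43],"twist": [0,0,0],"hand": 1},{"translation": [-0.36,0,0.43],"twist": [0,0,0],"hand": 1},{"translation": [-0.42,0,0.43],"twist": [0,0,0],"hand": 1},{"translation": [-0.47,0,0.43],"twist": [0,0,0],"hand": 1},{"translation": [-0.47,0,0.43],"twist": [0,0,0],"hand": 1}])

```text
time: 13.68
tcp_pos: [0.5173, 0.0025, 0.0552]
ee_rot: [0.808, 0.59, -0.001, -0.0]
contact_force: [-0.0, 0.2, 1.1]
grip_width: -0.0001
grasp_force: 0.0
```

Request:
send_rows(series=[{"translation": [-0.03,0,0],"twist": [0,0,0],"hand": 1},{"translation": [-0.06,0,0],"twist": [0,0,0],"hand": 1},{"translation": [-0.08,0,0],"twist": [0,0,0],"hand": 1},{"translation": [-0.08,0,0],"twist": [0,0,0],"hand": 1}])

```text
time: 14.18
tcp_pos: [0.5141, -0.0083, 0.0553]
ee_rot: [0.807, 0.59, -0.0, -0.0]
contact_force: [0.5, 0.0, 0.2]
grip_width: -0.0002
grasp_force: 0.0
```

Run:
```python
from h import *
box()
im=r.get_image("side"); c=r.calibration("side")
print(faces(im,c))
```

```text
t 14.18 box xy [-0.0015 -0.0337] z 0.0553 F [0.5  0.03 0.15] w -0.0002 q [ 8.073e-01  5.901e-01 -3.000e-04 -0.000e+00]
[(np.float64(-0.13499999999999998), np.float64(0.09900000000000023)), (np.float64(-0.13499999999999998), np.float64(0.04700000000000018))]
```

Nearly shut. Closing the last few millimetres until the stop is felt.

Request:
send_rows(series=[{"translation": [-0.01,0,0],"twist": [0,0,0],"hand": 1},{"translation": [-0.02,0,0],"twist": [0,0,0],"hand": 1},{"translation": [-0.027,0,0],"twist": [0,0,0],"hand": 1},{"translation": [-0.027,0,0],"twist": [0,0,0],"hand": 1}])

```text
time: 14.72
tcp_pos: [0.5133, -0.0118, 0.0554]
ee_rot: [0.807, 0.59, 0.0, 0.0]
contact_force: [0.0, 1.7, -0.3]
grip_width: 0.0001
grasp_force: 0.6
```

Request:
send_rows(series=[{"translation": [-0.006,0,0],"twist": [0,0,0],"hand": 1},{"translation": [-0.006,0,0],"twist": [0,0,0],"hand": 1}])

```text
time: 14.98
tcp_pos: [0.5132, -0.0122, 0.0554]
ee_rot: [0.807, 0.59, 0.0, -0.0]
contact_force: [0.8, 2.1, -0.4]
grip_width: -0.0
grasp_force: 1.3
```

Request:
send_rows(series=[{"translation": [-0.008,0,0],"twist": [0,0,0],"hand": 1},{"translation": [-0.008,0,0],"twist": [0,0,0],"hand": 1}])

```text
time: 15.22
tcp_pos: [0.5132, -0.0122, 0.0555]
ee_rot: [0.807, 0.591, 0.001, -0.0]
contact_force: [2.1, 4.9, -1.5]
grip_width: -0.0003
grasp_force: 2.7
```

The cover is at its stop (about 5 N with no further motion). Backing off, lifting and checking.

Request:
send_rows(series=[{"translation": [0.1,0,0],"twist": [0,0,0],"hand": 1},{"translation": [0.12,0,-0.3],"twist": [0,0,0],"hand": 1},{"translation": [0.12,0,-0.7],"twist": [0,0,0],"hand": 1},{"translation": [-0.3,0,-1],"twist": [0,0,0],"hand": 1},{"translation": [-0.6,0,-1],"twist": [0,0,0],"hand": 1},{"translation": [-0.6,0,-1],"twist": [0,0,0],"hand": 1},{"translation": [-0.6,0,-1],"twist": [0,0,0],"hand": 1}])

```text
time: 16.1
tcp_pos: [0.4851, -0.099, 0.2052]
ee_rot: [0.807, 0.59, -0.0, -0.0]
contact_force: [-0.1, 0.3, -0.4]
grip_width: 0.0
grasp_force: 0.0
```

Run:
```python
from h import *
box()
im=r.get_image("wrist"); c=r.calibration("wrist"); print(faces(im,c)); cv2.imwrite("pics/end.png",im[...,::-1])
for cam in("scene","side"): print(cam,look(cam,["glue","offcut","screwdriver"])[2])
```

```text
t 16.1 box xy [-0.0017 -0.1289] z 0.2052 F [-0.07  0.28 -0.43] w 0.0 q [ 8.073e-01  5.902e-01 -1.000e-04 -3.000e-04]
[(np.float64(-0.12899999999999998), np.float64(-0.048999999999999905)), (np.float64(-0.12899999999999998), np.float64(-0.049999999999999906))]
scene {'glue': [([0.6085, 0.2636, 0.0815], 0.79)], 'offcut': [([0.4803, -0.2379, 0.033], 0.63)], 'screwdriver': [([0.6436, -0.0972, 0.0182], 0.9), ([0.5619, 0.0502, 0.0712], 0.62)]}
side {'glue': [([0.5851, 0.2397, 0.0879], 0.92)], 'offcut': [([0.4621, -0.2532, 0.0372], 0.98), ([0.5165, -0.0534, 0.0695], 0.6)], 'screwdriver': [([0.6294, -0.113, 0.0209], 0.67), ([0.5176, -0.0547, 0.0706], 0.31)]}
```

View pics/end.png

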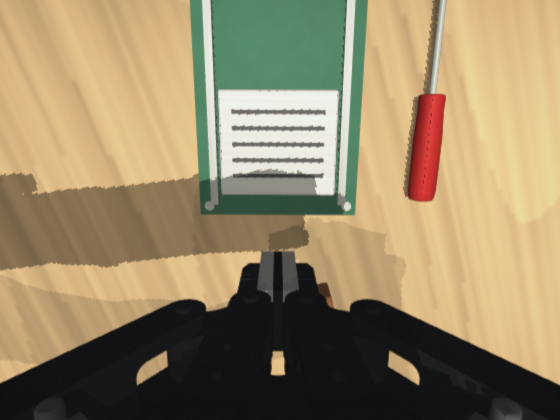

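The cover (rows 90–195) measures −129 to −50 mm, so it is shut within 1 mm. The box and the bystanders are where they were, and the arm is clear.

```bash
python3 -c "
from bench import r
print(r.job_done())"
```

```text
the job is handed in; nothing more can be done
None
```

The job is handed in (no verdict was returned): I slid the cover open about 74 mm, pressed the reset key to its stop and let it go, and pushed the cover shut to within about 1 mm; the start button was not touched, the box and bystanders showed no movement, and the arm is clear.

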